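Reset the length stop of a saw gauge with its pull-knob plunger

TASK

The sliding stop of the saw's length gauge is locked in its first notch and has to be reset to the second one. Pull the black mushroom knob straight out until it stays out by itself at its detent, slide the stop to the left, as seen from the knob, until that notch stands in line with the bolt, then push the knob back in fully home so that the bolt locks the stop there. Let go of everything, and leave the other things on the bench where they are.

Things in the scene. Friction and masses are not known exactly. Their poses are not given: they have to be found in the camera images.
- gauge: Fixed length gauge: plywood board (x -75 to 115, y -170 to 170 mm, 12 mm thick), aluminium rail along y, and a grey plunger housing (x -40 to -10 mm, y +-30 mm, top 88 mm above the bench). Origin on the bench, below the plunger's axis. The knob is on the -x side; y is along the rail, to the left seen from the knob; z up. Turned up to 0.35 rad on the bench.
- plunger (a joint): Pull-knob plunger, m: 0 = home (in), 0.022 = out at its detent, towards the gauge's -x. A spring holds it at either end and drives it to the nearer end from mid-stroke; 5 to 7 N pull it out or push it in. Its 10 mm round-nosed bolt enters the stop's notch over the last 12 mm; if the stop is out of line it butts a tooth at about 0.012. Out, it is clear of the stop.
- stop (a joint): Sliding stop, m along the gauge's +y: 0 = first notch in line with the bolt (start), 0.080 = second notch in line. Runs from -0.010 to 0.110, so it can overrun; nothing clicks at the second notch. Notches are 18 mm wide (4 mm play each way round the bolt) and open at the top. About 2.5 N of friction; it stays where it is left.
- knob (a point): Centre of the black mushroom knob's head, on the plunger's axis 62 mm above the bench, 93 mm to -x of the gauge's origin when home; moves with the plunger. Head 44 mm in diameter with bevelled edges, 16 mm thick along x (8 mm either side). Behind it a bare 12 mm stem runs 45 mm to the housing when home (67 mm out), room to hook fingers behind the head from above. Axes as the gauge's.
- bolt_tip (a point): Nose of the brass bolt behind the housing, 62 mm above the bench; moves with the plunger. 12 mm deep in the notch when home; level with the housing's back face when out, 10 mm short of the stop's teeth.
- post (a point): On the centre line of the stop's dark upright post, 125 mm above the bench. Post: 30 mm in x, 36 mm in y (18 either side), from 75 to 146 mm above the bench. Moves with the stop; at stop 0 it lies at x 50, y -40 mm from the gauge's origin. Below it the saddle and toothed bar are 170 mm long in y, top 75 mm above the bench. Axes as the gauge's.
- screwdriver: Bystander: screwdriver lying on the bench, about 200 mm long, origin under its middle.
- wrench: Bystander: steel wrench lying on the bench, about 180 mm long, origin under its middle.
- offcut: Bystander: pale wood offcut 35 x 75 x 20 mm lying on the gauge's board to the left of the housing, origin at the centre of its underside.
- screw_jar: Bystander: glass jar with a steel lid, 64 mm in diameter and 85 mm high, standing; origin at the centre of its underside.
- mug: Bystander: white mug 80 mm in diameter and 95 mm high, standing; origin at the centre of its underside.
- tape: Bystander: grey tape measure case 70 x 35 x 65 mm, standing; origin at the centre of its underside.
- square: Bystander: carpenter's square with a 100 mm wooden stock and a 150 mm steel blade, lying flat; origin under the stock's middle.

How it is judged (in metres and radians):
On the way, in this order (a step that is already met when the one before it is completed fails the run):
1. the knob is pulled out to its detent (past 18 mm of 22), with the stop still at the first notch (value of joint plunger above 0.018 m and value of joint stop below 0.02 m), for 0.2 s.
2. the knob staying out, the stop is slid until its second notch is in line with the bolt (80 mm, within 9 mm) and stands still (value of joint plunger above 0.018 m and value of joint stop between 0.071 and 0.089 m and velocity of joint stop between -0.01 and 0.01 m/s), for 0.2 s.
At the end, for the whole second after the job is handed in: The knob is pushed home (within 3 mm), the stop is locked and at rest at its second notch (80 mm, within 6 mm), and the bystanders are within 30 mm of where they began (value of joint plunger below 0.003 m and value of joint stop between 0.074 and 0.086 m and velocity of joint stop between -0.01 and 0.01 m/s and distance of each of screwdriver, wrench, offcut, screw_jar, mug, tape, square from where it was at the start of the episode below 0.03 m); the robot touches nothing.
It fails at once if a bystander is pushed more than 30 mm from its place (distance of any of screwdriver, wrench, offcut, screw_jar, mug, tape, square from where it was at the start of the episode above 0.03 m).
It also fails if it takes over 51 s, if anything falls off the work surface, if the arm or the gripper's body presses on something with over 40 N, if the wrist force passes 120 N, or if a joint passes its speed limit or range.

ROBOT

A 6-joint arm with a two-finger parallel gripper is mounted at the origin on the work surface. World frame = base frame: x ahead of the robot, y to its left, z up, the work surface at z = 0. Lengths are in mm, angles in rad, forces in N, time in s.
With the tool pointing down it reaches from about 275 to 1000 mm from the base axis. Payload 8.4 kg.
Tool frame: the origin (TCP) lies midway between the tips of the shut fingers; the grasp point (between the pads) lies 19 mm behind it; z points along the fingers, y is the line along which they close (so a half turn about z gives the same grasp; the last joint's range is limited). The gripper opens to 85 mm and grips with 20 to 120 N. Pads are 22 mm wide; open, the fingers measure 114 mm over their backs; the gripper's body (76 mm by 85 mm) begins 54 mm behind the grasp point. The pads swing forward as they close: fully open they stand 13 mm farther back than shut.
Start: joints at [-1.104, 0.353, 1.633, -0, 1.155, -0.002], TCP at [282.384, -557.573, 231.281] pointing down, gripper open.
Joint ranges: [-2.63, 2.63], [-0.92, 2.1], [0.06, 2.66], [-1.3, 4.44], [0, 2.69], [-3.02, 3.02]. Speed limits (rad/s): [2.22, 2.22, 2.79, 3.14, 3.14, 3.14].

INTERFACE

Orientations are given as [roll, pitch, yaw] about the fixed x, y, z axes, in that order (R = Rz(yaw) Ry(pitch) Rx(roll)).
In Python, from rig import telemetry, optics, r gives the robot as it stands.
- The arm moves only by the tool play_rows, never from a script. Its arguments are lists of equal length, an entry for each row: "dp": the shift along the tool's x, y, z in units of 40 mm (1.0 is 40 mm), a list of three; "rot": the turn, a rotation vector about the tool's x, y, z in units of 6 degrees (1.0 is 6 degrees), a list of three. In form: {"dp": [[tx, ty, tz], ...], "rot": [[ax, ay, az], ...]}. A call has 1 to 5 rows; each row is the pose to reach, as a shift and turn from the pose commanded when the call began, along the tool's axes at that moment; what a row does not reach only later rows make up. A row lasts 1/12 s, in which the tool goes at most 41.7 mm and 7.16 degrees, less where a joint would pass 70% of its speed; a pose out of reach is approached as far as the arm can. A call with a gripper value outside its range is refused whole. "fingers" is the opening, from 0 (shut) to 1 (fully open), set as the call begins (left out, the last holds). The fingers move at their own pace and stop on an object; "grip_force" is the grip in N (left out, the last holds). Time passes only in rows, so rows that repeat a pose let the fingers close. It gives the time, the measured TCP pose, the force, the opening and the grip force at its end, in the units of the state.
- telemetry.sense(): the state, without advancing time (a new reading comes with each control period).
- optics.grab_frame(name): name is "scene" or "side" or "wrist"; returns a dict with "color" (420x560x3 uint8, red, green, blue), "mtx" (3x3 intrinsics, pixels), "D" ([k1, k2, p1, p2, k3] as OpenCV has them; the pictures are not rectified), "R" (3x3) and "t" (3): a world point X has camera coordinates R X + t; the wrist camera has in their place "mount" (4x4, takes a point from camera to tool coordinates, whose origin is the TCP and whose axes are the flange's). Camera axes: x right, y down, z forward; pixel columns grow to the right and rows downward; lengths in mm; the calibration is good to about 2 mm. A picture is of the moment at which its call begins: read the wrist's pose just before it. There is no depth.
- r.sign_off(): hands the job in; it is judged then, once.
The state is a dict: "clock": time; "qpos": joint angles; "qvel": joint speeds; "joint_efforts": joint torques, N m; "eef_pos": TCP position; "tcp_rot": TCP orientation; "contact_force": force on the tool from outside, world axes, zero at the start; "wrist_torque": the same for the moment, N m; "opening": opening from 0.0 (shut) to 1.0 (fully open); "grasp_force": force on a finger pad.
Only numpy, scipy, OpenCV 4.12 (cv2) and the standard library are available. Lean on these libraries where they do the work, as an engineer would, in place of code of your own. Each camera call takes 0.05 s, during which the arm holds its last target. There are 200 camera calls.

## Working session

There is one attempt and no reset: what is moved stays moved. The work goes in short steps, Python scripts to look and compute and a tool call to move; the robot and the scene stay as the last step left them, time stands still between calls to the robot, and variables do not carry over. Pictures are saved under pics/ and viewed, at most 10 in all, crops included, and the job is handed in when it is done.

Besides the shell and the picture viewer there is one more tool, called after "Call:" as name(argument=value, ...), one argument or row to a line, values as JSON. play_rows: Moves the arm, as the interface text tells. Its arguments: {"type":"object","properties":{"dp":{"type":"array"},"rot":{"type":"array"},"fingers":{"type":"number"},"grip_force":{"type":"number"}},"required":["dp","rot"]}

```bash
mkdir -p pics
python3 - <<'E'
from rig import telemetry, optics, r
import cv2,numpy as np,pickle
s=telemetry.sense();print(s)
d={}
for n in("scene","side"):
    f=optics.grab_frame(n);d[n]=f;cv2.imwrite(f"pics/{n}0.png",f["color"][:,:,::-1])
    print(n,(-np.array(f["R"]).T@np.array(f["t"])).round())
pickle.dump(d,open("f0.pkl","wb"))
E
```

```text
{'clock': 0.0, 'qpos': array([-1.10438565e+00,  3.53658095e-01,  1.63414206e+00, -1.62324382e-05,
        1.15519181e+00, -2.37423208e-03]), 'qvel': array([-0.00056338, -0.00062579,  0.00137885, -0.00038761,  0.00126806,
        0.00161116]), 'joint_efforts': array([-1.69468811e-03, -6.05248117e+01, -3.42063081e+01,  1.50659880e-04,
        9.57126467e-03,  4.17275567e-05]), 'eef_pos': array([ 282.17117459, -557.1411092 ,  230.55207498]), 'tcp_rot': array([-3.14019331e+00,  1.15190889e-05,  4.68791481e-01]), 'contact_force': array([ 0.96436355, -0.40670073,  1.29628576]), 'wrist_torque': array([ 0.01613096, -0.066253  , -0.01825036]), 'grasp_force': 0.0, 'opening': 1.0017238968454751}
scene [1289. -281.  827.]
side [113. 713. 622.]
```

View pics/scene0.png

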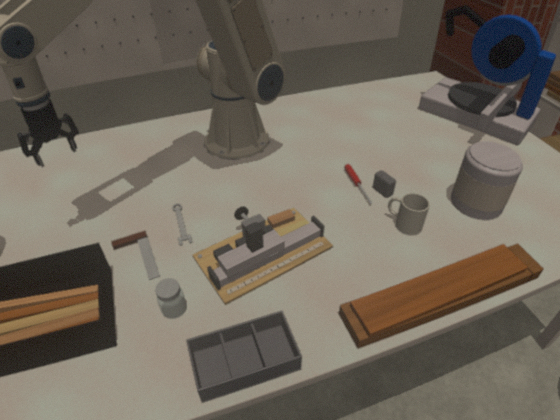

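View pics/side0.png

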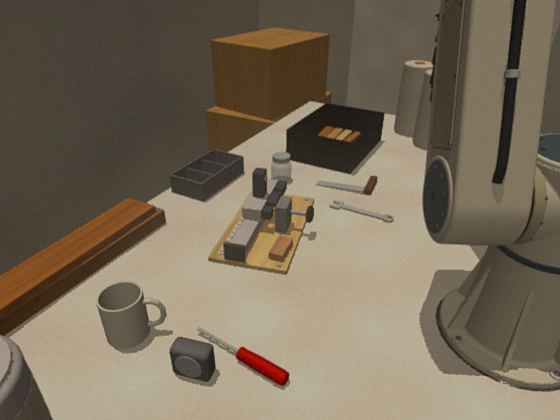

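The scene view shows the gauge at about (262,250), with the knob at (241,213) and the board corners at about (194,251), (237,297), (332,244) and (290,211). In the side view the knob is at (310,214) and the board corners are at about (211,261), (289,270) and (315,197).

```bash
cat > h.py <<'E'
import numpy as np,cv2
def ray(f,p):
    u=cv2.undistortPoints(np.array([[p]],float),np.array(f["mtx"]),np.array(f["D"]))[0,0]
    R=np.array(f["R"]);t=np.array(f["t"]).ravel();return -R.T@t,R.T@np.array([u[0],u[1],1])
def plane(f,p,z):
    c,d=ray(f,p);return c+d*(z-c[2])/d[2]
def tri(f,p,g,q):
    a,d=ray(f,p);b,e=ray(g,q);s=np.linalg.lstsq(np.c_[d,-e],b-a,rcond=None)[0]
    x,y=a+s[0]*d,b+s[1]*e;return (x+y)/2,np.linalg.norm(x-y)
def proj(f,X):
    R=np.array(f["R"]);return cv2.projectPoints(np.atleast_2d(np.array(X,float)),cv2.Rodrigues(R)[0],np.array(f["t"],float).reshape(3,1),np.array(f["mtx"]),np.array(f["D"]))[0][:,0]
def wristcam(f,s):
    from scipy.spatial.transform import Rotation as Ro
    T=np.eye(4);T[:3,:3]=Ro.from_euler("xyz",s["tcp_rot"]).as_matrix();T[:3,3]=s["eef_pos"]
    E=np.linalg.inv(T@np.array(f["mount"]));g=dict(f);g["R"]=E[:3,:3];g["t"]=E[:3,3];return g
E
python3 - <<'E'
import pickle,numpy as np
from h import *
d=pickle.load(open("f0.pkl","rb"));S,D=d["scene"],d["side"]
print("knob",tri(S,(241,213),D,(310,214)))
for p in [(194,251),(237,297),(332,244),(290,211)]:print("S",plane(S,p,12).round())
for p in [(211,261),(289,270),(315,197)]:print("D",plane(D,p,12).round())
for f,n in((S,"scene"),(D,"side")):
    im=cv2.cvtColor(f["color"],cv2.COLOR_RGB2BGR); x,y,w,h=(170,180,180,130) if n=="scene" else (190,140,160,140)
    cv2.imwrite(f"pics/{n}c.png",cv2.resize(im[y:y+h,x:x+w],None,fx=4,fy=4,interpolation=cv2.INTER_CUBIC))
E
```

```text
knob (array([ 470.21304934, -110.21119488,   61.03766016]), np.float64(1.4540341180280505))
S [ 522. -263.   12.]
S [ 709. -191.   12.]
S [629. 103.  12.]
S [462.  43.  12.]
D [614. 114.  12.]
D [442.  55.  12.]
D [ 528. -275.   12.]
```

View pics/scenec.png

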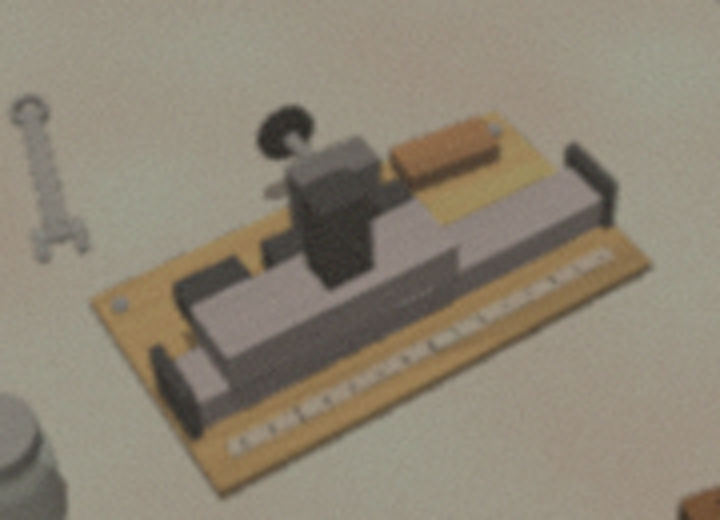

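The crop shows the post in front of the housing, and sharper board corners at crop (92,300), (222,495), (652,265), (495,113). The knob head is at crop (286,132), stem to its right.

Run:
```python
import pickle,numpy as np
from h import *
from scipy.spatial.transform import Rotation as Ro
d=pickle.load(open("f0.pkl","rb"));S,D=d["scene"],d["side"]
C=[(92,300),(222,495),(652,265),(495,113)]
W=np.array([plane(S,(170+a/4-.4,180+b/4-.4),12)[:2] for a,b in C])
G=np.array([(-75,-170),(115,-170),(115,170),(-75,170)],float)
m,n=W.mean(0),G.mean(0);U,_,V=np.linalg.svd((G-n).T@(W-m));R=(U@V).T
o=m-R@n;print("yaw",np.arctan2(R[1,0],R[0,0]),"o",o,"res",(W-G@R.T-o).round(1).tolist())
k=tri(S,(241.2,212.6),D,(310,214));print(k,"pred knob",o+R@[-93,0],"post",o+R@[50,-40])
s0=np.array([282,-557,231]);print(np.linalg.norm(k[0][:2]))
f=lambda p:np.r_[o+R@p[:2],p[2]]
print("S post top/base proj",proj(S,[f((50,-40,146)),f((50,-40,75))]),"D",proj(D,[f((50,-40,146)),f((50,-40,75))]))
```

```text
yaw 0.24261441022166758 o [565.30193357 -88.08843621] res [[0.1, 2.4], [-0.8, 1.8], [-0.1, -2.7], [0.8, -1.5]]
(array([ 469.71706909, -109.3214113 ,   61.76048921]), np.float64(1.201173875572485)) pred knob [ 475.02560562 -110.43087591] post [ 623.44724524 -114.90490001]
482.2709777319754
S post top/base proj [[253.47402137 227.89125015]
 [254.98485691 247.66506199]] D [[257.78322425 169.72765093]
 [258.31124589 193.86197933]]
```

```bash
cat > go.py <<'E'
import sys,numpy as np
from rig import telemetry
from scipy.spatial.transform import Rotation as Ro
import json
G=json.load(open("g.json"))
def rows(x,y,z):
    s=telemetry.sense();c,w=np.cos(G["yaw"]),np.sin(G["yaw"])
    T=np.array([G["o"][0]+c*x-w*y,G["o"][1]+w*x+c*y,z]);R=Ro.from_euler("xyz",s["tcp_rot"])
    d=s["eef_pos"]-[*G["o"],0];print("gauge now",round(c*d[0]+w*d[1],1),round(-w*d[0]+c*d[1],1),round(d[2],1),"F",s["contact_force"].round(1),"t",round(s["clock"],2),"op",round(s["opening"],2))
    print("dp",(R.inv().apply(T-s["eef_pos"])/40).round(3),"rot",(np.degrees((R.inv()*Ro.from_euler("xyz",[np.pi,0,G["yaw"]])).as_rotvec())/6).round(3))
if __name__=="__main__":rows(*map(float,sys.argv[1:4]))
E
echo '{"o":[564,-88],"yaw":0.243}'>g.json; python3 go.py -68 0 230
```

```text
gauge now -386.4 -387.6 230.6 F [ 0.5 -0.3 -0.8] t 0.1 op 1.0
dp [ 9.928 -7.662  0.026] rot [-1.200e-02  1.000e-03  2.156e+00]
```

Call:
play_rows(
  dp=[
    [0.7,-0.5,0],
    [1.5,-1.1,0],
    [2.2,-1.7,0],
    [2.9,-2.3,0],
    [3.7,-2.8,0],
  ],
  rot=[
    [0,0,0],
    [0,0,0],
    [0,0,0],
    [0,0,0],
    [0,0,0],
  ],
)

```text
clock: 0.52
eef_pos: [363.3, -388.8, 230.9]
tcp_rot: [-3.14, 0.0, 0.468]
contact_force: [1.9, -0.5, 0.0]
opening: 1.001
grasp_force: 0.0
```

Call:
play_rows(
  dp=[
    [0.7,-0.5,0],
    [1.5,-1.1,0],
    [2.2,-1.7,0],
    [2.9,-2.3,0],
    [3.7,-2.8,0],
  ],
  rot=[
    [0,0,0],
    [0,0,0.5],
    [0,0,1.0],
    [0,0,1.5],
    [0,0,2.16],
  ],
  fingers=0.5,
)

```text
clock: 0.93
eef_pos: [444.7, -222.0, 231.1]
tcp_rot: [-3.141, 0.001, 0.24]
contact_force: [0.5, 0.3, -0.4]
opening: 0.5
grasp_force: 0.0
```

```bash
python3 go.py -68 0 230
```

```text
gauge now -148.0 -101.3 231.1 F [ 0.5  0.3 -0.4] t 0.93 op 0.5
dp [ 1.992 -2.539  0.027] rot [-0.006  0.008 -0.029]
```

Call:
play_rows(
  dp=[
    [0.5,-0.6,0],
    [1,-1.3,0],
    [1.6,-2.0,0],
    [2.0,-2.54,0],
    [2.0,-2.54,0],
  ],
  rot=[
    [0,0,0],
    [0,0,0],
    [0,0,0],
    [0,0,0],
    [0,0,0],
  ],
)

```text
clock: 1.35
eef_pos: [499.9, -102.3, 231.1]
tcp_rot: [-3.14, -0.001, 0.246]
contact_force: [0.1, 0.4, -0.1]
opening: 0.504
grasp_force: 0.0
```

Run:
```python
from rig import telemetry, optics
from h import *
from go import *
rows(-68,0,43)
s=telemetry.sense();f=wristcam(optics.grab_frame("wrist"),s)
import pickle;pickle.dump(f,open("w1.pkl","wb"))
cv2.imwrite("pics/w1.png",f["color"][:,:,::-1])
c,w=np.cos(.243),np.sin(.243);g=lambda x,y,z:[564+c*x-w*y,-88+w*x+c*y,z]
for p in [(-93,0,62),(-75,-170,12),(-75,170,12),(-40,-30,88),(-40,30,88),(-10,-30,88),(-10,30,88),(50,-40,146)]:print(p,proj(f,g(*p)).round())
```

```text
gauge now -65.7 1.5 231.1 F [ 0.1  0.4 -0.1] t 1.35 op 0.5
dp [-0.063  0.044  4.703] rot [-0.012 -0.008  0.024]
(-93, 0, 62) [[282. 213.]]
(-75, -170, 12) [[418. 187.]]
(-75, 170, 12) [[146. 186.]]
(-40, -30, 88) [[313. 170.]]
(-40, 30, 88) [[251. 170.]]
(-10, -30, 88) [[314. 138.]]
(-10, 30, 88) [[250. 138.]]
(50, -40, 146) [[341.  56.]]
```

View pics/w1.png

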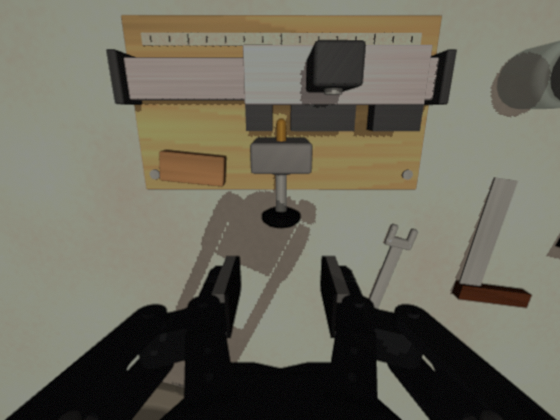

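The wrist picture shows the knob head at (281,216) and the stem above it to the housing at (251–312, 139–172). The offcut is at (192,167), clear of the fingers' path. The predictions sit about 3 px off in x only, so I'm shifting the gauge 3 mm towards the robot.

```bash
echo '{"o":[561.1,-88.7],"yaw":0.243}'>g.json; python3 go.py -68 0 43
```

```text
gauge now -64.0 -0.0 231.0 F [ 0.1 -0.7 -0.7] t 1.4 op 0.5
dp [-9.9e-02  1.0e-03  4.7e+00] rot [-0.004  0.003  0.03 ]
```

Call:
play_rows(
  dp=[
    [-0.1,0,0.8],
    [-0.1,0,1.6],
    [-0.1,0,2.4],
    [-0.1,0,3.0],
    [-0.1,0,3.4],
  ],
  rot=[
    [0,0,0],
    [0,0,0],
    [0,0,0],
    [0,0,0],
    [0,0,0],
  ],
)

```text
clock: 1.82
eef_pos: [492.5, -107.8, 92.7]
tcp_rot: [-3.14, 0.003, 0.242]
contact_force: [-1.2, -0.1, -0.9]
opening: 0.5
grasp_force: 0.0
```

Call:
play_rows(
  dp=[
    [0,0,0.3],
    [0,0,0.6],
    [0,0,0.9],
    [0,0,1.2],
    [0,0,1.3],
  ],
  rot=[
    [0,0,0],
    [0,0,0],
    [0,0,0],
    [0,0,0],
    [0,0,0],
  ],
)

```text
clock: 2.23
eef_pos: [493.1, -107.9, 41.7]
tcp_rot: [-3.141, 0.002, 0.242]
contact_force: [-0.6, 0.4, 0.4]
opening: 0.5
grasp_force: 0.0
```

Call:
play_rows(
  dp=[
    [0,0,0],
    [0,0,0],
    [0,0,0],
    [0,0,0],
    [0,0,0],
  ],
  rot=[
    [0,0,0],
    [0,0,0],
    [0,0,0],
    [0,0,0],
    [0,0,0],
  ],
  fingers=0.0,
  grip_force=30,
)

```text
clock: 2.65
eef_pos: [493.0, -104.8, 43.6]
tcp_rot: [-3.137, 0.002, 0.241]
contact_force: [-1.6, 18.3, 1.6]
opening: 0.127
grasp_force: 29.3
```

```bash
python3 go.py -92 0 43
```

```text
gauge now -70.0 0.8 43.6 F [-1.6 18.3  1.6] t 2.65 op 0.13
dp [-0.551  0.021  0.015] rot [-0.041  0.019 -0.019]
```

Call:
play_rows(
  dp=[
    [-0.1,-0.08,0],
    [-0.2,-0.08,0],
    [-0.35,-0.08,0],
    [-0.5,-0.08,0],
    [-0.55,-0.08,0],
  ],
  rot=[
    [0,0,0],
    [0,0,0],
    [0,0,0],
    [0,0,0],
    [0,0,0],
  ],
)

```text
clock: 3.07
eef_pos: [472.0, -109.7, 43.7]
tcp_rot: [3.141, -0.001, 0.243]
contact_force: [6.1, 4.9, -10.2]
opening: 0.126
grasp_force: 30.4
```

Call:
play_rows(
  dp=[
    [-0.02,0,0],
    [-0.04,0,0],
    [-0.05,0,0],
    [-0.05,0,0],
  ],
  rot=[
    [0,0,0],
    [0,0,0],
    [0,0,0],
    [0,0,0],
  ],
)

```text
clock: 3.4
eef_pos: [472.1, -109.7, 43.7]
tcp_rot: [3.141, -0.003, 0.242]
contact_force: [6.3, 3.8, -7.7]
opening: 0.127
grasp_force: 30.5
```

```bash
python3 go.py -92 0 43
```

```text
gauge now -91.5 1.1 43.7 F [ 6.3  3.8 -7.7] t 3.4 op 0.13
dp [-0.014  0.027  0.018] rot [ 0.005 -0.028 -0.011]
```

Call:
play_rows(
  dp=[
    [0,0,0],
    [0,0,0],
    [0,0,0],
    [0,0,0],
  ],
  rot=[
    [0,0,0],
    [0,0,0],
    [0,0,0],
    [0,0,0],
  ],
  fingers=0.5,
)

```text
clock: 3.73
eef_pos: [470.4, -109.9, 43.5]
tcp_rot: [3.142, 0.0, 0.243]
contact_force: [0.0, -0.6, -0.4]
opening: 0.499
grasp_force: 0.0
```

Call:
play_rows(
  dp=[
    [0,0,-0.5],
    [0,0,-1.2],
    [0,0,-2.0],
    [0,0,-2.8],
    [0,0,-3.5],
  ],
  rot=[
    [0,0,0],
    [0,0,0],
    [0,0,0],
    [0,0,0],
    [0,0,0],
  ],
)

```text
clock: 4.15
eef_pos: [470.4, -109.9, 185.3]
tcp_rot: [3.141, -0.0, 0.243]
contact_force: [1.1, -1.0, -0.1]
opening: 0.501
grasp_force: 0.0
```

Call:
play_rows(
  dp=[
    [0,0,-0.5],
    [0,0,-1.0],
    [0,0,-1.2],
    [0,0,-1.2],
  ],
  rot=[
    [0,0,0],
    [0,0,0],
    [0,0,0],
    [0,0,0],
  ],
  fingers=1.0,
)

```text
clock: 4.48
eef_pos: [471.5, -110.1, 233.1]
tcp_rot: [3.14, -0.003, 0.243]
contact_force: [0.1, -0.2, 0.1]
opening: 0.998
grasp_force: 0.0
```

Run:
```python
from rig import telemetry, optics
from h import *
from go import *
import pickle
o=np.array([561.1,-88.7])+np.array([-np.sin(.243),np.cos(.243)])*1
json.dump({"o":o.tolist(),"yaw":.243},open("g.json","w"));G["o"]=o
rows(50,-40,105)
s=telemetry.sense();f=wristcam(optics.grab_frame("wrist"),s)
pickle.dump(f,open("w2.pkl","wb"))
cv2.imwrite("pics/w2.png",f["color"][:,:,::-1])
c,w=np.cos(.243),np.sin(.243);g=lambda x,y,z:[o[0]+c*x-w*y,o[1]+w*x+c*y,z]
for p in [(-93,0,62),(-115,0,62),(-40,-30,88),(-40,30,88),(-10,-30,88),(-10,30,88)]+[(50+a,-40+b,146) for a,b in((-15,-18),(15,-18),(15,18),(-15,18))]:print(p,proj(f,g(*p)).round())
```

```text
gauge now -92.1 -0.2 233.1 F [ 0.1 -0.2  0.1] t 4.48 op 1.0
dp [3.543 0.987 3.214] rot [ 0.016 -0.03  -0.005]
(-93, 0, 62) [[280. 190.]]
(-115, 0, 62) [[280. 209.]]
(-40, -30, 88) [[311. 142.]]
(-40, 30, 88) [[248. 142.]]
(-10, -30, 88) [[312. 109.]]
(-10, 30, 88) [[247. 109.]]
(35, -58, 146) [[364.  38.]]
(65, -58, 146) [[368. -14.]]
(65, -22, 146) [[313. -14.]]
(35, -22, 146) [[312.  38.]]
```

View pics/w2.png

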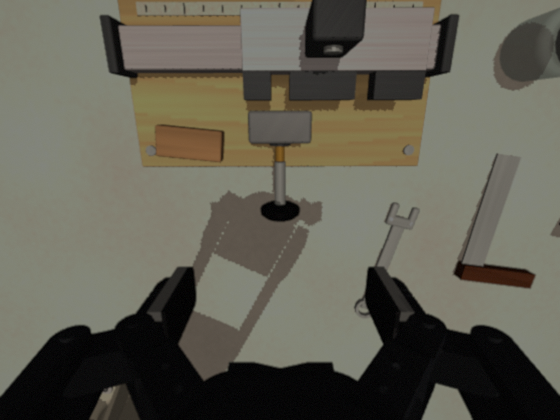

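The knob is out, with its head at (280,211) where the detent is predicted. The post top spans columns 311–364 with its front edge at row 40, as predicted. Next I go over the post.

Call:
play_rows(
  dp=[
    [0.8,0.2,0],
    [1.6,0.45,0],
    [2.4,0.7,0],
    [3.2,0.9,0],
    [3.54,0.99,0],
  ],
  rot=[
    [0,0,0],
    [0,0,0],
    [0,0,0],
    [0,0,0],
    [0,0,0],
  ],
)

```text
clock: 4.95
eef_pos: [620.2, -114.1, 228.7]
tcp_rot: [-3.141, 0.001, 0.243]
contact_force: [-1.1, 0.2, -0.0]
opening: 0.998
grasp_force: 0.0
```

Call:
play_rows(
  dp=[
    [0,0,0.8],
    [0,0,1.6],
    [0,0,2.4],
    [0,0,3.0],
    [0,0,3.2],
  ],
  rot=[
    [0,0,0],
    [0,0,0],
    [0,0,0],
    [0,0,0],
    [0,0,0],
  ],
)

```text
clock: 5.37
eef_pos: [613.6, -113.5, 97.1]
tcp_rot: [-3.138, 0.008, 0.243]
contact_force: [-1.0, 0.7, 0.0]
opening: 1.002
grasp_force: 0.0
```

```bash
python3 go.py 50 -40 105
```

```text
gauge now 45.0 -37.7 97.1 F [-1.   0.7  0. ] t 5.37 op 1.0
dp [ 0.123  0.056 -0.198] rot [-0.035  0.078 -0.004]
```

Call:
play_rows(
  dp=[
    [0.1,0.05,-0.1],
    [0.1,0.05,-0.1],
    [0.1,0.05,-0.1],
  ],
  rot=[
    [0,0,0],
    [0,0,0],
    [0,0,0],
  ],
)

```text
clock: 5.62
eef_pos: [623.4, -115.5, 109.0]
tcp_rot: [3.14, -0.003, 0.243]
contact_force: [-0.6, 0.7, 0.5]
opening: 1.001
grasp_force: 0.0
```

```bash
python3 go.py 50 -40 105
```

```text
gauge now 54.1 -42.0 109.0 F [-0.6  0.7  0.5] t 5.62 op 1.0
dp [-0.102 -0.051  0.099] rot [ 0.011 -0.025 -0.004]
```

Call:
play_rows(
  dp=[
    [0,0,0],
    [0,0,0],
    [0,0,0],
    [0,0,0],
    [0,0,0],
  ],
  rot=[
    [0,0,0],
    [0,0,0],
    [0,0,0],
    [0,0,0],
    [0,0,0],
  ],
  fingers=0.2,
  grip_force=25,
)

```text
clock: 6.03
eef_pos: [622.1, -115.1, 108.0]
tcp_rot: [3.141, -0.001, 0.243]
contact_force: [-1.8, 0.6, 4.4]
opening: 0.418
grasp_force: 27.4
```

```bash
python3 go.py 50 40 105
```

```text
gauge now 52.9 -41.3 108.0 F [-1.8  0.6  4.4] t 6.03 op 0.42
dp [-0.072 -2.033  0.075] rot [ 0.002 -0.007 -0.003]
```

Call:
play_rows(
  dp=[
    [0,-0.15,0],
    [0,-0.35,0],
    [0,-0.6,0],
    [0,-0.85,0],
    [0,-1.1,0],
  ],
  rot=[
    [0,0,0],
    [0,0,0],
    [0,0,0],
    [0,0,0],
    [0,0,0],
  ],
)

```text
clock: 6.45
eef_pos: [611.5, -72.5, 108.0]
tcp_rot: [3.14, -0.001, 0.243]
contact_force: [-0.0, -4.5, 6.4]
opening: 0.418
grasp_force: 27.7
```

Call:
play_rows(
  dp=[
    [0,-0.25,0],
    [0,-0.5,0],
    [0,-0.75,0],
    [0,-0.92,0],
    [0,-0.92,0],
  ],
  rot=[
    [0,0,0],
    [0,0,0],
    [0,0,0],
    [0,0,0],
    [0,0,0],
  ],
)

```text
clock: 6.87
eef_pos: [602.2, -35.4, 108.0]
tcp_rot: [-3.141, -0.0, 0.243]
contact_force: [-3.5, 2.3, 7.5]
opening: 0.416
grasp_force: 27.8
```

Call:
play_rows(
  dp=[
    [0,0,0],
    [0,0,0],
    [0,0,0],
  ],
  rot=[
    [0,0,0],
    [0,0,0],
    [0,0,0],
  ],
)

```text
clock: 7.12
eef_pos: [602.3, -36.1, 108.0]
tcp_rot: [-3.141, -0.0, 0.243]
contact_force: [-3.3, 2.4, 8.9]
opening: 0.418
grasp_force: 27.9
```

```bash
python3 go.py 50 40 105
```

```text
gauge now 52.7 40.2 108.0 F [-3.3  2.4  8.9] t 7.12 op 0.42
dp [-0.068  0.004  0.075] rot [-0.003 -0.003 -0.002]
```

Call:
play_rows(
  dp=[
    [0,0,0],
    [0,0,0],
    [0,0,0],
    [0,0,0],
    [0,0,0],
  ],
  rot=[
    [0,0,0],
    [0,0,0],
    [0,0,0],
    [0,0,0],
    [0,0,0],
  ],
  fingers=1.0,
)

```text
clock: 7.53
eef_pos: [602.3, -36.7, 107.1]
tcp_rot: [-3.141, 0.0, 0.243]
contact_force: [0.1, -0.2, 1.0]
opening: 1.003
grasp_force: 0.0
```

Call:
play_rows(
  dp=[
    [0,0,-0.6],
    [0,0,-1.4],
    [0,0,-2.2],
    [0,0,-2.9],
    [0,0,-3.2],
  ],
  rot=[
    [0,0,0],
    [0,0,0],
    [0,0,0],
    [0,0,0],
    [0,0,0],
  ],
)

```text
clock: 7.95
eef_pos: [604.1, -36.9, 239.3]
tcp_rot: [3.14, -0.005, 0.242]
contact_force: [0.3, -0.1, -0.4]
opening: 0.998
grasp_force: 0.0
```

```bash
python3 go.py -90 0 230
```

```text
gauge now 54.2 38.9 239.3 F [ 0.3 -0.1 -0.4] t 7.95 op 1.0
dp [-3.606  0.975  0.217] rot [ 0.014 -0.046 -0.005]
```

Going to -130 (beyond the knob), closing the fingers on the way.

Call:
play_rows(
  dp=[
    [-0.8,0.2,0],
    [-1.6,0.4,0],
    [-2.4,0.6,0],
    [-3.0,0.8,0],
    [-3.4,0.97,0],
  ],
  rot=[
    [0,0,0],
    [0,0,0],
    [0,0,0],
    [0,0,0],
    [0,0,0],
  ],
  fingers=0.0,
)

```text
clock: 8.37
eef_pos: [477.0, -107.7, 234.5]
tcp_rot: [-3.141, 0.002, 0.242]
contact_force: [0.8, -0.4, -0.5]
opening: 0.297
grasp_force: 0.0
```

Call:
play_rows(
  dp=[
    [0,0,0],
    [0,0,0],
  ],
  rot=[
    [0,0,0],
    [0,0,0],
  ],
)

```text
clock: 8.53
eef_pos: [479.5, -107.4, 235.1]
tcp_rot: [-3.141, -0.0, 0.241]
contact_force: [1.5, 0.2, 1.2]
opening: 0.007
grasp_force: 0.0
```

Run:
```python
from rig import telemetry, optics
from h import *
from go import *
rows(-152,0,43)
s=telemetry.sense();f=wristcam(optics.grab_frame("wrist"),s)
o=G["o"];c,w=np.cos(.243),np.sin(.243);g=lambda x,y,z:[o[0]+c*x-w*y,o[1]+w*x+c*y,z]
for p in [(-115,0,62),(-40,-30,88),(-40,30,88),(-10,-30,88),(-10,30,88),(-8,0,62),(0,-9,75),(0,9,75)]+[(50+a,40+b,146) for a,b in((-15,-18),(-15,18))]:print(p,proj(f,g(*p)).round())
im=f["color"][:200,130:430,::-1];cv2.imwrite("pics/w3.png",cv2.resize(im,None,fx=2.6,fy=2.6,interpolation=cv2.INTER_CUBIC))
```

```text
gauge now -83.7 0.5 235.1 F [1.5 0.2 1.2] t 8.53 op 0.01
dp [-1.708  0.017  4.802] rot [-0.001 -0.001 -0.018]
(-115, 0, 62) [[281. 215.]]
(-40, -30, 88) [[312. 150.]]
(-40, 30, 88) [[249. 151.]]
(-10, -30, 88) [[313. 118.]]
(-10, 30, 88) [[248. 118.]]
(-8, 0, 62) [[281. 115.]]
(0, -9, 75) [[290. 107.]]
(0, 9, 75) [[271. 107.]]
(35, 22, 146) [[249.  52.]]
(35, 58, 146) [[197.  52.]]
```

View pics/w3.png

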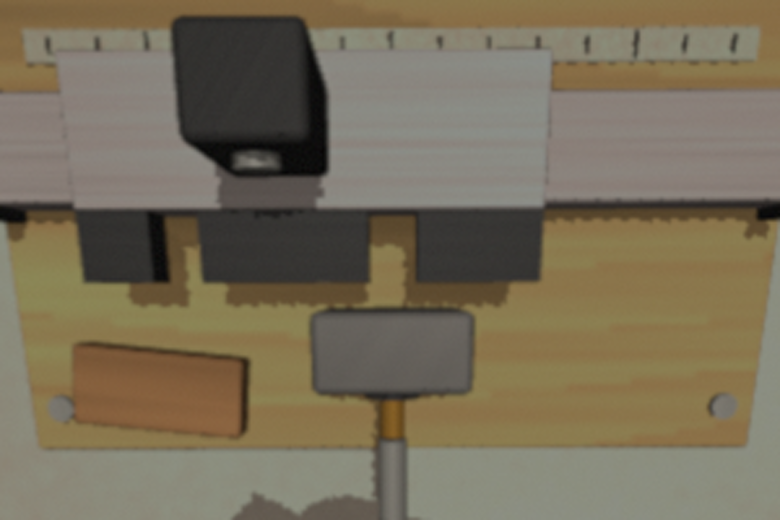

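The second notch spans crop columns 370–416 (centre 393), and the housing and stem are centred at 392, so they line up within about 1 mm. Next I push the knob in with the shut fingers from its front.

Call:
play_rows(
  dp=[
    [-0.7,0,0],
    [-1.4,0,0],
    [-1.75,0,0.4],
    [-1.75,0,1.2],
    [-1.75,0,2.0],
  ],
  rot=[
    [0,0,0],
    [0,0,0],
    [0,0,0],
    [0,0,0],
    [0,0,0],
  ],
)

```text
clock: 9.0
eef_pos: [413.3, -124.0, 155.4]
tcp_rot: [3.14, -0.004, 0.243]
contact_force: [0.5, -0.0, 0.2]
opening: -0.001
grasp_force: 0.0
```

```bash
python3 go.py -152 0 43
```

```text
gauge now -151.9 0.3 155.4 F [ 0.5 -0.   0.2] t 9.0 op -0.0
dp [-0.012  0.003  2.809] rot [ 0.018 -0.034 -0.004]
```

Call:
play_rows(
  dp=[
    [0,0,0.7],
    [0,0,1.4],
    [0,0,2.1],
    [0,0,2.7],
    [0,0,2.8],
  ],
  rot=[
    [0,0,0],
    [0,0,0],
    [0,0,0],
    [0,0,0],
    [0,0,0],
  ],
)

```text
clock: 9.42
eef_pos: [410.6, -122.8, 39.9]
tcp_rot: [-3.139, 0.004, 0.243]
contact_force: [-0.3, 0.8, -0.1]
opening: 0.002
grasp_force: 0.0
```

Call:
play_rows(
  dp=[
    [0.15,0,0],
    [0.3,0,0],
    [0.45,0,0],
    [0.6,0,0],
    [0.7,0,0],
  ],
  rot=[
    [0,0,0],
    [0,0,0],
    [0,0,0],
    [0,0,0],
    [0,0,0],
  ],
)

```text
clock: 9.83
eef_pos: [440.3, -117.2, 44.5]
tcp_rot: [3.141, -0.001, 0.243]
contact_force: [-1.2, -1.8, 1.0]
opening: -0.002
grasp_force: 1.0
```

```bash
python3 go.py -112 0 43
```

```text
gauge now -124.1 0.4 44.5 F [-1.2 -1.8  1. ] t 9.83 op -0.0
dp [0.302 0.01  0.038] rot [ 0.009 -0.011  0.   ]
```

Call:
play_rows(
  dp=[
    [0.1,0,0],
    [0.2,0,0],
    [0.28,0,0],
    [0.32,0,0],
    [0.36,0,0],
  ],
  rot=[
    [0,0,0],
    [0,0,0],
    [0,0,0],
    [0,0,0],
    [0,0,0],
  ],
)

```text
clock: 10.25
eef_pos: [452.2, -113.7, 43.3]
tcp_rot: [-3.141, 0.002, 0.243]
contact_force: [-8.6, -5.6, 6.6]
opening: 0.002
grasp_force: 5.1
```

```bash
python3 go.py -112 0 43
```

```text
gauge now -111.7 0.9 43.3 F [-8.6 -5.6  6.6] t 10.25 op 0.0
dp [-0.007  0.022  0.008] rot [-0.003  0.018  0.002]
```

Call:
play_rows(
  dp=[
    [0.05,0,0],
    [0.1,0,0],
    [0.1,0,0],
  ],
  rot=[
    [0,0,0],
    [0,0,0],
    [0,0,0],
  ],
)

```text
clock: 10.5
eef_pos: [452.0, -113.1, 42.7]
tcp_rot: [-3.139, 0.009, 0.244]
contact_force: [-17.9, -11.0, 12.3]
opening: -0.003
grasp_force: 10.0
```

Call:
play_rows(
  dp=[
    [-0.3,0,0],
    [-0.7,0,0],
    [-1.1,0,0],
    [-1.4,0,0],
    [-1.4,0,0],
  ],
  rot=[
    [0,0,0],
    [0,0,0],
    [0,0,0],
    [0,0,0],
    [0,0,0],
  ],
)

```text
clock: 10.92
eef_pos: [400.0, -126.1, 43.1]
tcp_rot: [-3.14, 0.002, 0.242]
contact_force: [-0.1, 0.7, -1.1]
opening: 0.001
grasp_force: 0.0
```

Call:
play_rows(
  dp=[
    [0,0,-0.8],
    [0,0,-1.6],
    [0,0,-2.4],
    [0,0,-3.2],
    [0,0,-4.0],
  ],
  rot=[
    [0,0,0],
    [0,0,0],
    [0,0,0],
    [0,0,0],
    [0,0,0],
  ],
)

```text
clock: 11.33
eef_pos: [403.1, -126.1, 205.3]
tcp_rot: [3.141, -0.001, 0.242]
contact_force: [0.5, -0.8, -0.0]
opening: -0.002
grasp_force: 0.0
```

Call:
play_rows(
  dp=[
    [0.4,0,-0.4],
    [0.8,0,-0.6],
    [0.8,0,-0.6],
    [0.8,0,-0.6],
  ],
  rot=[
    [0,0,0],
    [0,0,0],
    [0,0,0],
    [0,0,0],
  ],
)

```text
clock: 11.67
eef_pos: [434.5, -118.4, 227.6]
tcp_rot: [3.141, -0.001, 0.243]
contact_force: [-1.3, 0.3, -0.6]
opening: -0.001
grasp_force: 0.0
```

Run:
```python
from rig import telemetry, optics
from h import *
from go import *
rows(-152,0,43)
s=telemetry.sense();f=wristcam(optics.grab_frame("wrist"),s)
o=G["o"];c,w=np.cos(.243),np.sin(.243);g=lambda x,y,z:[o[0]+c*x-w*y,o[1]+w*x+c*y,z]
for p in [(-93,0,62),(-115,0,62),(-40,0,88)]:print(p,proj(f,g(*p)).round())
cv2.imwrite("pics/w4.png",f["color"][:,:,::-1])
```

```text
gauge now -130.1 0.6 227.6 F [-1.3  0.3 -0.6] t 11.67 op -0.0
dp [-0.554  0.013  4.615] rot [ 0.006 -0.012  0.004]
(-93, 0, 62) [[281. 155.]]
(-115, 0, 62) [[281. 176.]]
(-40, 0, 88) [[281.  99.]]
```

View pics/w4.png

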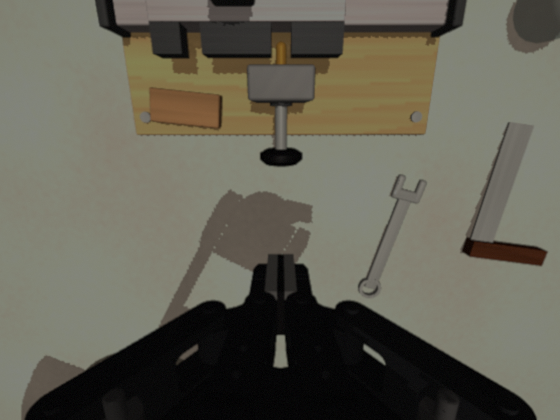

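The knob is home, with its head at (281,156) against a prediction of 155. The brass bolt at (281,52) sits in the second notch, nothing touches the robot, and the bystanders in view are where they were.

```bash
python3 -c "
from rig import r
print(r.sign_off())"
```

```text
the job is handed in; nothing more can be done
None
```

The stop is reset to its second notch with the bolt pushed fully home; I handed the job in at about 12 s on the robot's clock, with nothing touching the robot. The sign-off gave no verdict.

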